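# Load a petri dish into a sprung nest with a paddle

## Robot

A 6-joint arm with a two-finger parallel gripper is mounted at the origin on the work surface; the furniture and walls round the work are solid. World frame = base frame: x ahead of the robot, y to its left, z up, the work surface at z = 0. Lengths are in m, angles in rad, forces in N, time in s.
With the tool pointing down it reaches from about 0.4 to 0.825 m from the base axis. Payload 7 kg.
Tool frame: the origin (TCP) lies on the centre line of the jaws, within the pads' length; the fingertips stand 14 mm ahead of it and the grasp point (between the pads) lies 5 mm behind it (nose_length is the z of the fingertips in the tool frame, in m); z points along the fingers, y is the line along which they close (so a half turn about z gives the same grasp; the last joint's range is limited). The gripper opens to 85 mm and grips with 20 to 120 N. Pads are 22 mm wide; open, the fingers measure 114 mm over their backs; the gripper's body (76 mm by 85 mm) begins 54 mm behind the grasp point. The pads swing forward as they close: fully open they stand 13 mm farther back than shut.
Start: joints at [0.991, 0.359, 0.012, 0, -1.224, -0.288], TCP at [0.515, 0.436, 0.245] pointing down, gripper open.
Joint ranges: [-3.07, 3.07], [-1.43, 2.12], [-1.02, 1.25], [-3.03, 1.67], [-3.05, -0], [-3.03, 3.03]. Speed limits (rad/s): [2.39, 2.39, 3.01, 3.14, 3.14, 3.14].

## Interface

Orientations are given as a unit quaternion [x, y, z, w].
In Python, from bench import * gives the robot as it stands. The module is installed in compiled form; this text tells all that it offers.
- The arm moves only by the tool carry_out, never from a script. Its argument "series" is a list of rows, each a list of 5 numbers: the finger opening in mm, from 0 to 85.4, then the shift along the world's x, y, z in mm, then the turn about the world's z in rad. In form: [[gripper, dx, dy, dz, twist], ...]. A call has 1 to 20 rows; each row shifts and turns the commanded pose from where the row before left it; what a row does not reach is not made up. A row lasts 1/10 s, in which the tool goes at most 50 mm and 8.59 degrees, less where a joint would pass 70% of its speed; a pose out of reach is approached as far as the arm can. A call with a gripper value outside its range is refused whole. The fingers move at their own pace and stop on an object; the grip force is fixed at half the most. Time passes only in rows, so rows that do not move let the fingers close. It gives the time, the measured TCP pose, the force, the opening and the grip force at its end, in the units of the state.
- sense(): the state, without advancing time (a new reading comes with each control period).
- capture(name): name is "scene" or "top"; returns the picture (384x512x3 uint8, red, green, blue); there is no depth.
- camera_info(name): a dict with "vertical_fov" (degrees; the focal length in pixels is half the picture's height over the tangent of half this angle, whatever the lens; pixels are square), "cx", "cy" (the principal point, pixels), "rvec" (rotation vector, rad) and "tvec" (3), from world to camera coordinates, as OpenCV has them. Camera axes: x right, y down, z forward; pixel columns grow to the right and rows downward; lengths in m; the calibration is good to about 2 mm. A picture is of the moment at which its call begins. camera_info takes no time and is no camera call.
- finish_job(): hands the job in; it is judged then, once.
Trained networks look in the newest picture that a camera, given by its name, has taken for a name from the list of things; names that differ only in an ending like _2 or _b are one class to them, and where a whole thing is asked for, a point or a joint stands for the part that bears it (a point fixed in the world has none). Each returns a list of dicts, best first, with "score" (0 to 1); they miss things now and then, are a little off and sometimes report something else, mostly with a low value. They report only what shows in the picture. A call takes as long as a camera call. They do not tell look-alikes from the thing itself.
- cut_out(camera, name): "region" (384x512 bool, what is visible of it).
- place_of(camera, name): "location" ([x, y, z] in m, in world coordinates, good to about 4 mm: a listed point, or the origin of a listed thing).
The state is a dict: "clock": time; "joints": joint angles; "qd": joint speeds; "joint_torque": joint torques, N m; "ee_pos": TCP position; "ee_rot": TCP orientation; "contact_force": force on the tool from outside, world axes, zero at the start; "wrist_torque": the same for the moment, N m; "finger_gap": finger opening in m; "finger_force": force on a finger pad.
Only numpy, scipy, OpenCV 4.12 (cv2) and the standard library are available. Lean on these libraries where they do the work, as an engineer would, in place of code of your own. Each camera call takes 0.05 s, during which the arm holds its last target. There are 200 camera calls.

## Task

Pick up the loading paddle by its handle with the petri dish lying loose on its blade and, keeping it level, carry the dish to the dock and push the sprung white retainer gently back with the nose of the blade until you feel it come up against its stop, then lower so that the dish settles flat on the nest's ledges behind the two pins. Draw the blade out below the dish so that the retainer closes, and stand the paddle back on the bench on its foot, clear of the dock. Never touch the dish with the gripper, never tip it, do not push hard on the dock, and leave everything else where it stands.

Things in the scene. Friction and masses are not known exactly. Their poses are not given: they have to be found in the camera images.
- petri_dish: Lidded petri dish to be loaded: clear plastic, round, 54 mm across, 14 mm high, about 60 g. Starts lying loose and flat on the blade of the paddle, nothing holds it there. Origin: centre of its underside, z up; its yaw means nothing.
- paddle: Loading paddle, 0.4 kg, stands by itself on a steel foot plate 92 x 50 x 6 mm (x = -0.170 to -0.078); upright black handle; level, flat steel blade 24 mm wide, 4 mm thick, top face 40 mm above the foot's underside, its front end bent down as a nose (to x = 0.036). Origin: level with the foot's underside, below the dish's place on the blade; x forward along the blade, z up. Centre of mass near x = -0.10.
- paddle_grip (a point): Where to grip the paddle: centre of the black handle, 80 mm above the foot's underside, at x = -0.125 in the paddle's frame. The handle is 16 mm thick along the paddle's x, 30 mm wide along its y, and rises from the foot to 97 mm; free all round from 45 mm up. Pinched along the paddle's x it cannot nod. Axes as the paddle's.
- paddle_nose (a point): Middle of the front face of the nose, the bent-down front end of the blade: a flat upright plate 24 mm wide, from 18 to 40 mm above the foot's underside, x = 0.036 in the paddle's frame, so 9 mm ahead of the dish's rim. It pushes the retainer's pad. Axes as the paddle's.
- dock: Loading dock fixed to the bench: two grey rails 52 mm high (68 mm between them, x = -0.076 to 0.106) on a grey base 100 x 10 mm (x = -0.047 to 0.107). Origin on the bench, x = loading direction (the dish comes in along +x), z up, middle plane y = 0. A steel nest is clamped on the rails; WHERE along x differs each time and is not reported: the middle of a seated dish is anywhere from x = -0.03 to 0.03, y = 0.
- nest_mid (a point): Mid setting of the nest (real one up to 30 mm off along the dock's x), at ledge height: 60 mm above the bench. The dish lies by its left and right edges on two ledges (y = 14.5 to 30 mm each side, 8 mm thick); between them a 29 mm gap for the blade, open above, in front and below (down to 10 mm above the bench). Cheeks 62 mm apart, flared at the front, flank the dish. Axes as the dock's.
- pins_mid (a point): Between the tops of the two front pins for the nest's mid setting (real one up to 30 mm off along x): 6 mm thick, pointed pins on the ledges, 20 mm either side of the middle plane, 25 mm before the middle of the seated dish, tops 65 mm above the bench. The dish comes in above them and is lowered behind them; it has 4 mm of play there. Axes as the dock's.
- pad_mid (a point): Face of the white sprung retainer's push pad at the nest's mid setting (real one up to 30 mm off along x), 34 to 58 mm above the bench, 24 mm wide. Pushed along +x: 1.2 N to start, 3 N at 12 mm, then a hard stop (feel 5 to 10 N). At rest a lip on it overhangs the dish's place (77 to 81 mm high). With the nose holding it 10 to 12 mm back the dish is over its place and can be lowered; it springs back over the rim.
- beaker: Glass beaker, 54 mm across, 70 mm high, stands between the work places. Bystander; origin: about the centre of its underside.
- lone_vial: Single capped vial, 24 mm across, 72 mm high, stands between the work places. Bystander; origin: about the centre of its underside.
- tape_roll: Roll of tape lying flat, 104 mm across, 25 mm high. Bystander; origin: about the centre of its underside.
- bench_timer: Small white bench timer, 75 x 50 x 62 mm. Bystander; origin: about the centre of its underside.
- tip_box: Carton, 121 x 85 x 55 mm. Bystander; origin: about the centre of its underside.
- marker_pen: Marker pen lying on the bench, 136 mm long. Bystander; origin: about the centre of its underside.
Not all that is in view belongs to the job. Several things have the shape of the petri_dish; the one meant has the colours described above.

How it is judged:
On the way, in this order (a step that is already met when the one before it is completed fails the run):
1. the paddle is lifted off the bench, held, with the dish lying on its blade (height (world z) of paddle above 0.015 m and angle between paddle's own z axis and vertical below 0.2 rad and z of petri_dish in the frame of paddle between 0.035 and 0.047 m and x of petri_dish in the frame of paddle between -0.012 and 0.016 m and contact force between the fingers and paddle above 1 N), for 0.2 s.
2. with the dish still on the blade and above the pins, the paddle pushes the retainer firmly on to its stop (more than 4 N) (contact force between paddle and dock above 4 N and z of petri_dish in the frame of paddle between 0.035 and 0.047 m and x of petri_dish in the frame of paddle between -0.012 and 0.016 m and horizontal distance between petri_dish and dock below 0.06 m and z of petri_dish in the frame of dock above 0.065 m), for 0.2 s.
3. the dish lies flat on the nest's ledges and the blade no longer touches it (z of petri_dish in the frame of dock between 0.0575 and 0.062 m and y of petri_dish in the frame of dock between -0.006 and 0.006 m and x of petri_dish in the frame of dock between -0.038 and 0.04 m and angle between petri_dish's own z axis and vertical below 0.05 rad and linear speed of petri_dish below 0.01 m/s and contact force between petri_dish and paddle below 0.05 N), for 0.2 s.
At the end, for the whole second after the job is handed in: Dish at rest in the nest, untouched by the paddle: underside 57.5 to 62 mm above the bench, tilt under 0.05 rad, within 6 mm of the dock's middle plane. Paddle at rest upright on its foot on the bench (5 mm, 0.06 rad), nose of the blade over 100 mm from the dock's origin (all of step 3 and height (world z) of paddle between -0.004 and 0.005 m and angle between paddle's own z axis and vertical below 0.06 rad and linear speed of paddle below 0.01 m/s and horizontal distance between paddle_nose and dock above 0.1 m).
It fails at once if the gripper or arm touches the dish (contact force between any of the fingers, the arm and petri_dish above 0.3 N).
It fails at once if the dish is tipped by more than 0.35 rad (angle between petri_dish's own z axis and vertical above 0.35 rad).
It fails at once if the paddle pushes on the dock with more than 18 N (contact force between paddle and dock above 18 N).
It fails at once if the dish falls off (its underside below 30 mm) (height (world z) of petri_dish below 0.03 m).
It fails at once if a bystander is shifted by more than 20 mm (distance of any of beaker, lone_vial, tape_roll, bench_timer, tip_box, marker_pen from where it was at the start of the episode above 0.02 m).
It also fails if it takes over 72 s, if anything falls off the work surface, if the arm or the gripper's body presses on something with over 40 N, if the wrist force passes 120 N, or if a joint passes its speed limit or range.

## Working session

There is one attempt and no reset: what is moved stays moved. The work goes in short steps, Python scripts to look and compute and a tool call to move; the robot and the scene stay as the last step left them, time stands still between calls to the robot, and variables do not carry over. Pictures are saved under pics/ and viewed, at most 10 in all, crops included, and the job is handed in when it is done.

Besides the shell and the picture viewer there is one more tool, called as name(argument=value, ...) on one line, values as JSON. carry_out: Moves the arm, as the interface text tells. Its arguments: {"type":"object","properties":{"series":{"type":"array"}},"required":["series"]}

```bash
mkdir -p pics
cat > h.py <<'E'
from bench import *
import numpy as np, cv2
def save(cam,name):
    im=capture(cam); cv2.imwrite('pics/'+name,im[:,:,::-1]); return im
def K(cam):
    c=camera_info(cam); f=192/np.tan(np.radians(c['vertical_fov'])/2)
    return np.array([[f,0,c['cx']],[0,f,c['cy']],[0,0,1]]),np.array(c['rvec'],float),np.array(c['tvec'],float)
def proj(cam,p):
    k,r,t=K(cam); return cv2.projectPoints(np.array(p,float).reshape(-1,3),r,t,k,None)[0].reshape(-1,2)
def back(cam,uv,z):
    k,r,t=K(cam); R=cv2.Rodrigues(r)[0]; d=R.T@np.linalg.solve(k,[uv[0],uv[1],1]); o=-R.T@t
    return o+d*(z-o[2])/d[2]
E
python3 - <<'E'
from h import *
a=save('scene','s0.png'); b=save('top','t0.png')
for cam in ('scene','top'):
    print(cam,camera_info(cam))
    for n in ['petri_dish','paddle','paddle_grip','paddle_nose','dock','nest_mid','pins_mid','pad_mid','beaker','lone_vial','tape_roll','bench_timer','tip_box','marker_pen']:
        for d in place_of(cam,n)[:4]:
            print(n,round(d['score'],2),np.round(d['location'],4),np.round(proj(cam,d['location'])[0]))
s=sense(); print(s)
E
```

```text
scene {'vertical_fov': 48.72819390769524, 'cx': 259.7686980988652, 'cy': 193.35296822924366, 'rvec': array([ 1.38155299,  2.38890361, -0.75043277]), 'tvec': array([ 0.27884932, -0.34257495,  1.39196722])}
petri_dish 0.88 [ 0.6106 -0.1533  0.0401] [198. 198.]
petri_dish 0.67 [ 0.5176 -0.0711 -0.0016] [244. 194.]
paddle 0.72 [ 0.4304 -0.3566  0.0005] [179. 135.]
dock 0.9 [ 0.618   0.1416 -0.0029] [296. 258.]
dock 0.31 [ 4.304e-01 -3.520e-01  3.000e-04] [180. 135.]
nest_mid 0.66 [0.6181 0.1399 0.0571] [297. 246.]
pins_mid 0.65 [0.5918 0.1447 0.0648] [304. 237.]
pins_mid 0.38 [ 0.6112 -0.1549  0.0391] [198. 198.]
pad_mid 0.75 [0.6407 0.1371 0.0422] [291. 256.]
beaker 0.71 [ 0.6582 -0.009   0.0017] [236. 243.]
lone_vial 0.58 [ 0.5646 -0.0021  0.0013] [257. 217.]
tape_roll 0.89 [4.010e-01 3.177e-01 2.000e-04] [395. 222.]
tape_roll 0.38 [ 0.6111 -0.1546  0.0397] [198. 198.]
bench_timer 0.75 [6.217e-01 3.255e-01 1.000e-04] [365. 294.]
tip_box 0.74 [ 0.43   -0.3541 -0.0018] [180. 135.]
marker_pen 0.78 [0.4289 0.0031 0.0014] [283. 181.]
top {'vertical_fov': 51.666108428024366, 'cx': 257.956047
[... 1091 characters left out ...]
{'clock': 1.5, 'joints': array([ 9.91089480e-01,  3.58622929e-01,  1.19051573e-02,  2.85827114e-06,
       -1.22412112e+00, -2.88071834e-01]), 'qd': array([ 0.00034085, -0.00031728, -0.00059357,  0.00131303, -0.00221466,
       -0.00172912]), 'joint_torque': array([ 1.63228910e-03, -5.82965612e+01,  2.93638229e+01,  6.94195077e+00,
       -8.23586324e-04, -9.71387408e-06]), 'ee_pos': array([0.51496022, 0.43635638, 0.24529017]), 'ee_rot': array([ 9.07337730e-01, -4.20402477e-01, -1.76240762e-06,  2.12510577e-05]), 'contact_force': array([ 0.29353623, -0.02450248,  0.84237107]), 'wrist_torque': array([0.04082331, 0.02047436, 0.08592634]), 'finger_force': 0.0, 'finger_gap': 0.08542613651377973}
```

Run:
```python
import cv2,numpy as np
a=cv2.imread('pics/s0.png');b=cv2.imread('pics/t0.png')
cv2.imwrite('pics/both.png',cv2.resize(np.vstack([a,b]),(800,1200))[:1200])
```

```text
(no output)
```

View pics/s0.png

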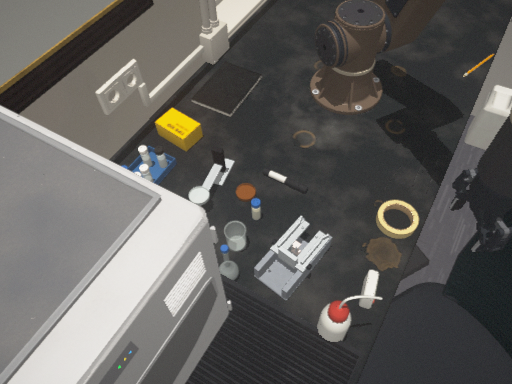

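View pics/t0.png

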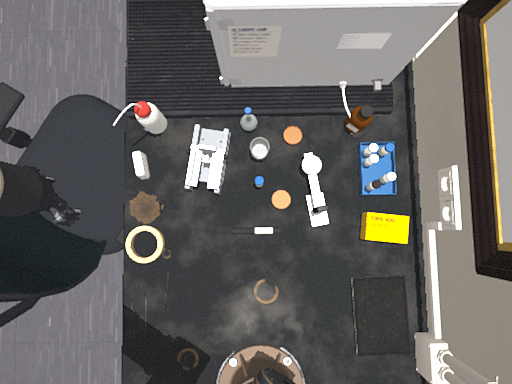

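The clear dish is on the blade at top (312,164). The look-alikes are the orange discs at top (281,199) and (292,136). I choose the clear one and check it in a close crop.

Run:
```python
from h import *
im=capture('top')
cv2.imwrite('pics/c1.png',cv2.resize(im[115:235,180:340,::-1],(800,600),interpolation=cv2.INTER_CUBIC))
for cam in('top','scene'):
  for n in ['petri_dish','paddle','paddle_grip','paddle_nose','dock','nest_mid','pins_mid','pad_mid']:
    L=[]
    for i in range(5):
        capture(cam)
        L+= [d['location'] for d in place_of(cam,n) if d['score']>.5 and (n!='petri_dish' or d['location'][2]>.03)][:1]
    if L: print(cam,n,len(L),np.round(np.mean(L,0),4),np.round(np.std(L,0),4))
for n in ('dock','paddle'):
    m=cut_out('top',n)[0]['region']; print(n,cv2.minAreaRect(np.argwhere(m)[:,::-1].astype(np.float32)))
```

```text
top petri_dish 5 [ 0.6145 -0.1514  0.0407] [0.0152 0.0042 0.0036]
top paddle 5 [ 0.6097 -0.1518 -0.003 ] [0.0015 0.0007 0.0013]
top paddle_grip 5 [ 0.4827 -0.1699  0.078 ] [0.0004 0.001  0.0012]
top paddle_nose 3 [ 0.6434 -0.1451  0.0319] [0.0021 0.0014 0.0018]
top dock 5 [0.6173 0.1397 0.002 ] [0.0015 0.0015 0.0007]
top nest_mid 5 [0.6081 0.1101 0.0475] [0.0212 0.0582 0.0249]
top pins_mid 5 [0.5902 0.1423 0.0639] [0.0013 0.0018 0.0021]
top pad_mid 5 [0.6411 0.1362 0.0492] [0.0018 0.0024 0.0016]
scene petri_dish 5 [ 0.6113 -0.1537  0.0406] [0.001  0.0016 0.0011]
scene paddle_grip 4 [ 0.4843 -0.1695  0.0812] [0.0021 0.0009 0.0011]
scene dock 5 [ 0.6187  0.1405 -0.0008] [0.0016 0.0009 0.0011]
scene nest_mid 5 [0.6188 0.1393 0.06  ] [0.0014 0.0017 0.0008]
scene pins_mid 5 [0.5923 0.1447 0.0641] [0.0011 0.0011 0.0017]
scene pad_mid 5 [0.6426 0.1376 0.043 ] [0.0012 0.0012 0.0018]
dock ((205.77713012695312, 158.60739135742188), (39.71669006347656, 66.60282135009766), 8.652542114257812)
paddle ((312.7500305175781, 188.25), (73.73966217041016, 19.415494918823242), 78.69007110595703)
```

View pics/c1.png

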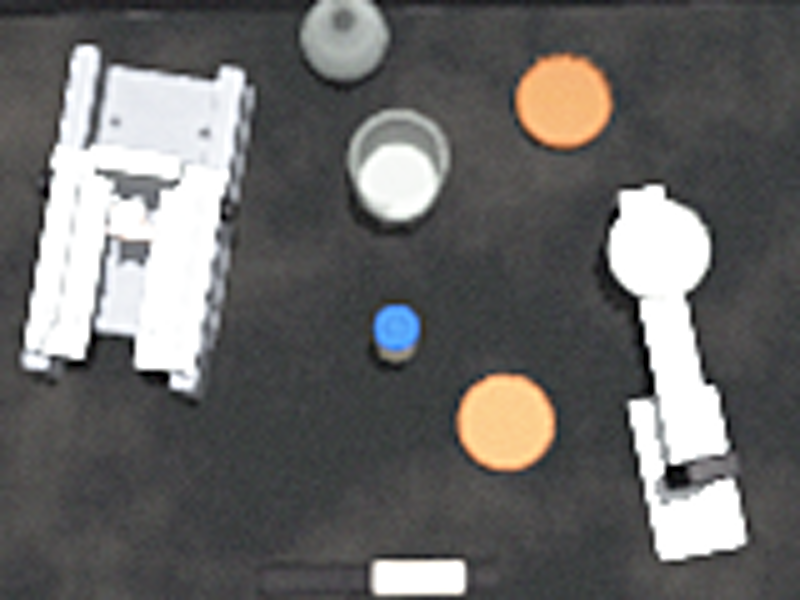

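The crop shows the clear dish on the blade at crop (660,250), with the handle at (700,470). The dock is on the left with its retainer near (130,215), and the other round lids are orange. I'm moving above the handle.

carry_out(series=[[85, -2, -46, 0, -0.043], [85, -2, -46, 0, -0.043], [85, -2, -46, 0, -0.043], [85, -2, -47, 0, -0.043], [85, -2, -47, 0, -0.043], [85, -2, -47, 0, -0.043], [85, -2, -47, 0, -0.043], [85, -3, -47, 0, -0.043], [85, -3, -47, 0, -0.043], [85, -3, -47, -10, -0.043], [85, -3, -47, -10, -0.043], [85, -3, -46, -10, -0.041], [85, -2, -46, -15, -0.041], [85, 0, 0, 0, 0], [85, 0, 0, 0, 0]])

```text
clock: 11.15
ee_pos: [0.4834, -0.1709, 0.1999]
ee_rot: [0.757, -0.654, -0.0, 0.0]
contact_force: [0.8, 0.5, 0.8]
finger_gap: 0.0849
finger_force: 0.0
```

Run:
```python
from h import *
from scipy.spatial.transform import Rotation as R
s=sense(); Y=R.from_quat(s['ee_rot']).as_matrix()[:,1]; print(s['clock'],s['ee_pos'],np.arctan2(-Y[1],-Y[0]),s['joints'],s['contact_force'])
# dock and paddle lines from crop pixels (crop/5 + offset)
P=lambda u,v,z: back('top',(u/5+180-.4,v/5+115-.4),z)
a=P(665,558,.006);b=P(630,400,.006);c=P(747,543,.006);d=P(716,384,.006)
print('foot',a,b,c,d,np.arctan2((b-a)[1],(b-a)[0]),np.arctan2((d-c)[1],(d-c)[0]), (a+b+c+d)/4)
a=P(24,355,.052);b=P(76,45,.052);print('rail',a,b,np.arctan2((b-a)[1],(b-a)[0]))
```

```text
11.15 [ 0.48344465 -0.17087843  0.1999356 ] 0.14514413070344512 [ 4.36404715e-02  1.28254919e-01 -4.06405819e-01  2.19615492e-05
 -1.03702658e+00  1.01492445e-01] [0.77430073 0.54288208 0.75829333]
foot [ 0.43776142 -0.15757339  0.006     ] [ 0.52819739 -0.14036589  0.006     ] [ 0.44539399 -0.20452804  0.006     ] [ 0.53649512 -0.18998194  0.006     ] 0.18802520345668514 0.15833319559946527 [ 0.48696198 -0.17311232  0.006     ]
rail [0.55578983 0.19840084 0.052     ] [0.72950948 0.16923943 0.052     ] -0.16631421138983687
```

carry_out(series=[[85, 1, 0, -30, 0.01], [85, 0, 0, -35, 0], [85, 0, 0, -30, 0], [85, 0, 0, -20, 0], [85, 0, 0, -10, 0], [85, 0, 0, 0, 0], [85, 0, 0, 0, 0]])

```text
clock: 11.85
ee_pos: [0.4859, -0.1691, 0.0763]
ee_rot: [0.761, -0.649, 0.001, -0.0]
contact_force: [0.5, -0.4, 1.4]
finger_gap: 0.0848
finger_force: 0.0
```

carry_out(series=[[60, 0, 0, 0, 0], [50, 0, 0, 0, 0], [42, 0, 0, 0, 0], [36, 0, 0, 0, 0], [32, 0, 0, 0, 0], [29, 0, 0, 0, 0], [26, 0, 0, 0, 0], [24, 0, 0, 0, 0], [22, 0, 0, 0, 0], [20, 0, 0, 0, 0], [18, 0, 0, 0, 0]])

```text
clock: 12.95
ee_pos: [0.485, -0.1696, 0.0753]
ee_rot: [0.761, -0.649, -0.0, 0.0]
contact_force: [-0.8, 0.0, -0.8]
finger_gap: 0.0181
finger_force: 0.0
```

carry_out(series=[[16, 0, 0, 0, 0], [14, 0, 0, 0, 0], [12, 0, 0, 0, 0], [8, 0, 0, 0, 0], [4, 0, 0, 0, 0], [0, 0, 0, 0, 0], [0, 0, 0, 0, 0]])

```text
clock: 13.65
ee_pos: [0.4852, -0.1696, 0.0755]
ee_rot: [0.761, -0.649, 0.0, -0.0]
contact_force: [0.6, 0.1, 2.9]
finger_gap: 0.0151
finger_force: 58.9
```

Run:
```python
from h import *
s=sense(); print(s['clock'],s['ee_pos'],s['contact_force'],s['wrist_torque'],s['finger_gap'],s['finger_force'])
for n in ['petri_dish','paddle','paddle_nose']:
  for cam in('top','scene'):
    capture(cam); print(n,cam,[(round(d['score'],2),np.round(d['location'],4)) for d in place_of(cam,n)[:3]])
```

```text
13.65 [ 0.48519455 -0.1696335   0.07546157] [0.59047127 0.13474911 2.87656362] [ 0.2391661  -0.19556372 -0.01485397] 0.0151379326454643 58.90568196773529
petri_dish top [(0.74, array([ 0.6099, -0.1544,  0.0404])), (0.72, array([ 0.7011, -0.1065, -0.0028]))]
petri_dish scene [(0.75, array([ 0.6096, -0.1531,  0.04  ])), (0.66, array([ 0.5187, -0.0712, -0.0021])), (0.43, array([ 0.4285,  0.0073, -0.0018]))]
paddle top [(0.41, array([ 0.6066, -0.1517, -0.0048]))]
paddle scene [(0.33, array([0.6197, 0.1406, 0.0007]))]
paddle_nose top [(0.58, array([ 0.6426, -0.146 ,  0.0294]))]
paddle_nose scene []
```

carry_out(series=[[0, 0, 0, 2, 0], [0, 0, 0, 5, 0], [0, 0, 0, 9, 0], [0, 0, 0, 13, 0], [0, 0, 0, 16, 0], [0, 0, 0, 16, 0], [0, 0, 0, 16, 0], [0, 0, 0, 13, 0], [0, 0, 0, 10, 0], [0, 0, 0, 6, 0], [0, 0, 0, 3, 0], [0, 0, 0, 1, 0], [0, 0, 0, 0, 0]])

```text
clock: 15.55
ee_pos: [0.4847, -0.1696, 0.1849]
ee_rot: [0.761, -0.649, -0.0, 0.0]
contact_force: [0.2, -0.7, -5.2]
finger_gap: 0.0152
finger_force: 58.7
```

Run:
```python
from h import *
s=sense(); print(s['clock'],s['ee_pos'],s['contact_force'],s['wrist_torque'],s['finger_gap'],s['finger_force'])
for n in ['petri_dish','paddle','paddle_nose','paddle_grip']:
  for cam in('top','scene'):
    capture(cam); print(n,cam,[(round(d['score'],2),np.round(d['location'],4)) for d in place_of(cam,n)[:3]])
```

```text
15.55 [ 0.48467525 -0.16960256  0.18488098] [ 0.17856015 -0.68849515 -5.22876729] [-0.01477956  0.17362302  0.08681123] 0.015165091635887707 58.6524099111557
petri_dish top [(0.88, array([ 0.6071, -0.1526,  0.1527])), (0.72, array([ 0.7003, -0.108 , -0.0042])), (0.46, array([0.6168, 0.1386, 0.0016]))]
petri_dish scene [(0.68, array([0.6205, 0.1419, 0.0596])), (0.56, array([ 0.5174, -0.0714, -0.0028])), (0.55, array([ 0.6099, -0.1576,  0.1516]))]
paddle top []
paddle scene [(0.81, array([ 0.6098, -0.1492,  0.1087]))]
paddle_nose top [(0.6, array([ 0.6421, -0.1474,  0.141 ])), (0.45, array([ 0.6194,  0.3266, -0.002 ])), (0.4, array([0.6173, 0.1382, 0.0581]))]
paddle_nose scene [(0.58, array([ 0.6454, -0.1468,  0.1372])), (0.34, array([ 4.310e-01, -3.532e-01,  2.000e-04]))]
paddle_grip top [(0.68, array([0.6192, 0.1418, 0.0579])), (0.52, array([ 0.6182,  0.3286, -0.006 ]))]
paddle_grip scene [(0.95, array([ 0.4871, -0.1693,  0.1932]))]
```

carry_out(series=[[0, -1, 4, 0, -0.004], [0, -3, 9, 0, -0.008], [0, -4, 14, 0, -0.012], [0, -5, 19, 0, -0.017], [0, -7, 23, 0, -0.02], [0, -7, 25, 0, -0.022], [0, -7, 25, 0, -0.022], [0, -7, 25, 0, -0.022], [0, -8, 25, 0, -0.022], [0, -7, 25, 0, -0.022], [0, -7, 25, 0, -0.022], [0, -7, 25, 0, -0.022], [0, -7, 25, 0, -0.022], [0, -7, 23, 0, -0.02], [0, -5, 19, 0, -0.016], [0, -4, 14, 0, -0.012], [0, -3, 10, 0, -0.008], [0, -2, 6, 0, -0.005], [0, -1, 3, 0, -0.002], [0, 0, 0, 0, 0]])

```text
clock: 18.35
ee_pos: [0.3857, 0.1745, 0.1853]
ee_rot: [-0.655, 0.755, 0.0, 0.0]
contact_force: [-0.1, 0.8, -4.5]
finger_gap: 0.0154
finger_force: 58.7
```

carry_out(series=[[0, 0, 0, -2, 0], [0, 0, 0, -5, 0], [0, 0, 0, -9, 0], [0, 0, 0, -12, 0], [0, 0, 0, -12, 0], [0, 0, 0, -12, 0], [0, 0, 0, -10, 0], [0, 0, 0, -7, 0], [0, 0, 0, -4, 0], [0, 0, 0, -2, 0], [0, 0, 0, 0, 0], [0, 0, 0, 0, 0]])

```text
clock: 19.55
ee_pos: [0.3862, 0.1746, 0.1107]
ee_rot: [-0.655, 0.755, 0.0, 0.0]
contact_force: [-0.6, -0.5, -5.4]
finger_gap: 0.0155
finger_force: 58.6
```

Run:
```python
from h import *
from scipy.spatial.transform import Rotation as R
s=sense(); Y=R.from_quat(s['ee_rot']).as_matrix()[:,1]; print(s['clock'],s['ee_pos'],np.arctan2(-Y[1],-Y[0]),s['contact_force'])
im=capture('top'); np.save('top1.npy',im); print(proj('top',s['ee_pos']))
cv2.imwrite('pics/c2.png',cv2.resize(im[115:235,150:270,::-1],(600,600),interpolation=cv2.INTER_CUBIC))
for n in ['petri_dish','paddle_nose']:
    print(n,[(round(d['score'],2),np.round(d['location'],4)) for d in place_of('top',n)[:4]])
```

```text
19.55 [0.38619276 0.17460794 0.11065737] -0.14185427960851066 [-0.61769429 -0.54962435 -5.41185382]
[[189.53333534 248.97471974]]
petri_dish [(0.87, array([0.5094, 0.1536, 0.0811])), (0.65, array([ 0.5188, -0.0706,  0.0029])), (0.65, array([ 0.5669, -0.007 , -0.0034])), (0.59, array([ 0.7026, -0.1073, -0.0015]))]
paddle_nose [(0.98, array([0.5441, 0.1506, 0.0665]))]
```

View pics/c2.png

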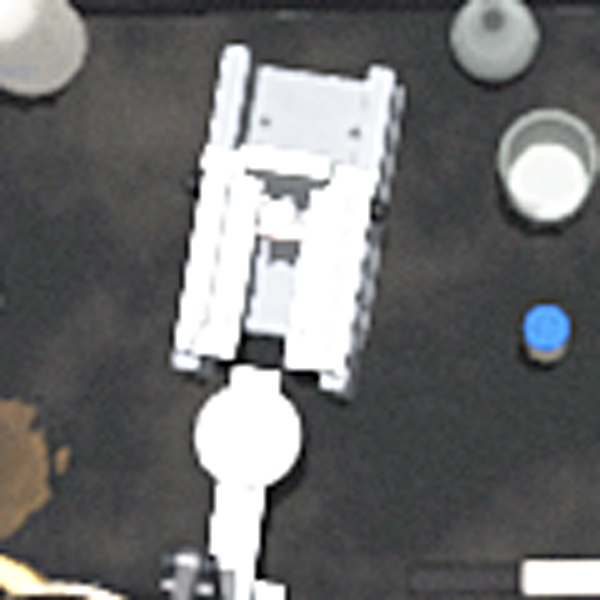

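Run:
```python
from h import *
g=np.load('top1.npy').astype(float).mean(2)
for r in list(range(137,141))+list(range(147,232)):
    row=g[r,180:232]; c=[]
    for i in range(len(row)-1):
        for T in (200,):
            if (row[i]-T)*(row[i+1]-T)<0: c.append(('+' if row[i+1]>T else '-')+str(round(180+i+(T-row[i])/(row[i+1]-row[i]),1)))
    print(r,*c)
```

```text
137 +192.7 -197.2 +200.1 -227.1
138 +192.5 -197.1 +199.9 -227.2
139 +191.8 -197.1 +199.8 -201.5 +203.6
140 +191.7 -197.1 +199.8 -226.5
147 +189.7 -225.3
148 +190.0 -225.2
149 +190.7 -198.4 +204.6 -225.3
150 +190.4 -200.4 +211.5 -225.4
151 +189.9 -202.2 +215.6 -224.9
152 +189.8 -202.2 +214.5 -224.5
153 +189.8 -194.9 +195.1 -201.7 +211.6 -224.3
154 +189.7 -203.4 +206.5 -207.4 +211.6 -223.5
155 +189.5 -208.0 +211.5 -223.3
156 +189.0 -208.5 +211.4 -223.3
157 +188.7 -208.9 +209.4 -223.3
158 +188.7 -223.2
159 +188.7 -200.7 +201.3 -223.3
160 +188.7 -222.9
161 +188.5 -222.4
162 +187.9 -200.3 +203.8 -222.3
163 +187.7 -200.3 +201.9 -203.1 +209.7 -222.6
164 +187.8 -200.2 +201.8 -203.1 +209.6 -223.1
165 +187.7 -199.6 +201.8 -203.1 +209.6 -222.8
166 +187.7 -199.4 +201.4 -203.1 +209.3 -222.3
167 +187.5 -199.3 +200.9 -202.9 +204.6 -206.4 +208.8 -221.6
168 +186.9 -199.3 +200.9 -221.5
169 +186.7 -199.3 +200.9 -221.6
170 +186.7 -199.3 +200.8 -221.8
171 +186.7 -198.8 +200.8 -221.6
172 +186.7 -198.4 +200.8 -221.4
173 +186.5 -198.4 +200.8 -220.6
174 +185.9 -198.4 +200.4 -220.3
175 +185.7 -198.3 +199.8 -2
[... 634 characters left out ...]
1.1 -207.3
196 +190.5 -208.0
197 +189.8 -208.4
198 +189.5 -209.0
199 +189.2 -209.3
200 +188.9 -209.3
201 +188.7 -209.3
202 +188.7 -209.3
203 +188.7 -209.3
204 +188.9 -209.3
205 +189.5 -208.9
206 +189.7 -208.4
207 +189.8 -208.1
208 +190.7 -207.3
209 +191.7 -206.4
210 +192.8 -205.3
211 +193.4 -203.7
212 +192.8 -202.3
213 +192.7 -202.2
214 +192.7 -202.2
215 +192.7 -202.2
216 +192.7 -202.2
217 +192.6 -201.7
218 +191.9 -201.4
219 +191.8 -201.3
220 +191.8 -201.2
221 +191.7 -201.2
222 +191.7 -201.2
223 +191.7 -201.2
224 +191.7 -201.1
225 +191.7 -200.6
226 +185.1 -188.4 +193.1 -200.3
227 +185.3 -188.9 +193.4 -200.2
228 +193.6 -200.2
229 +196.4 -200.2
230 +196.4 -200.2
231 +182.8 -184.1 +196.4 -202.6
```

Run:
```python
from h import *
B=lambda u,v,z: back('top',(u,v),z)
n=B(200.5,190.5,.0755);b=B(196.65,218,.0755);c=B(196.45,222,.0755);d=B(199,202.5,.086)
print('blade',n,b,c,'yaw',np.arctan2(*(n-b)[1::-1]),'dish',d)
p=[B(201.45,184,.06),B(204.5,165,.06),B(206.55,153,.06)]
print('gap',p,'yaw',np.arctan2(*(p[2]-p[0])[1::-1]))
for e in ([(184.7,183),(189.5,155)],):
    q=[B(*x,.075) for x in e]; print('left outer',q,np.arctan2(*(q[1]-q[0])[1::-1]))
e=[B(192.7,137,.052),B(184.4,186,.052)];print('rail left',e,np.arctan2(*(e[0]-e[1])[1::-1]))
e=[B(227.1,137,.052),B(218.5,190,.052)];print('rail right',e,np.arctan2(*(e[0]-e[1])[1::-1]))
psi=-.15;u=np.array([np.cos(psi),np.sin(psi)]);v=np.array([-u[1],u[0]])
for x in p+[n,b,c,d]: print(np.round([(x[:2]-[.618,.14])@u*1e3,(x[:2]-[.618,.14])@v*1e3],1))
```

```text
blade [0.539367  0.1508025 0.0755   ] [0.46576036 0.16141876 0.0755    ] [0.45511815 0.16198999 0.0755    ] yaw -0.14324183780208719 dish [0.50651125 0.15343831 0.086     ]
gap [array([0.55852817, 0.150326  , 0.06      ]), array([0.61086176, 0.14170336, 0.06      ]), array([0.64416155, 0.13587501, 0.06      ])] yaw -0.16717906047753228
left outer [array([0.56049498, 0.1933877 , 0.075     ]), array([0.63673769, 0.18031067, 0.075     ])] -0.16986555512335552
rail left [array([0.69150358, 0.17520642, 0.052     ]), array([0.55468283, 0.19840142, 0.052     ])] -0.16793176969971646
rail right [array([0.68977826, 0.07934999, 0.052     ]), array([0.54191332, 0.10462346, 0.052     ])] -0.16928681930836423
[-60.3   1.3]
[-7.3  0.6]
[26.5 -0.2]
[-79.4  -1.1]
[-153.7   -1.6]
[-164.3   -2.6]
[-112.2   -3.4]
```

carry_out(series=[[0, 0, 2, -1, -0.005], [0, 0, 2, -1, -0.01], [0, 1, 2, -1, -0.01], [0, 0, 1.4, -1, 0], [0, 0, 0, 0, 0], [0, 0, 0, 0, 0]])

```text
clock: 20.3
ee_pos: [0.3869, 0.1817, 0.1062]
ee_rot: [-0.646, 0.764, -0.0, -0.0]
contact_force: [-0.2, 0.2, -4.6]
finger_gap: 0.0156
finger_force: 58.6
```

```bash
cat > edge.py <<'E'
from h import *
from scipy.spatial.transform import Rotation as R
def st():
    s=sense(); Y=R.from_quat(s['ee_rot']).as_matrix()[:,1]; print(s['clock'],s['ee_pos'],'yaw',np.arctan2(-Y[1],-Y[0]),'F',s['contact_force'],s['wrist_torque']); return s
psi=-.168;u=np.array([np.cos(psi),np.sin(psi)]);v=np.array([-u[1],u[0]])
def dk(x): return np.round([(x[:2]-[.6109,.1420])@u*1e3,(x[:2]-[.6109,.1420])@v*1e3],1)
def rows(g,rr,a,b,T=200):
    for r in rr:
        row=g[r,a:b]; c=[]
        for i in range(len(row)-1):
            if (row[i]-T)*(row[i+1]-T)<0: c.append(('+' if row[i+1]>T else '-')+str(round(a+i+(T-row[i])/(row[i+1]-row[i]),1)))
        print(r,*c)
E
python3 - <<'E'
from edge import *
s=st(); im=capture('top'); np.save('top2.npy',im); g=im.astype(float).mean(2)
rows(g,range(182,226),180,225)
print(dk(s['ee_pos']))
E
```

```text
20.3 [0.38687701 0.18171892 0.10619224] yaw -0.16684851428518 F [-0.23960263  0.23538833 -4.56399114] [ 0.04888105  0.16239932 -0.03395451]
182 +184.8 -197.2 +206.7 -219.8
183 +184.7 -196.8 +206.8 -219.7
184 +184.8 -196.3 +206.8 -219.6
185 +185.4 -186.2 +187.8 -196.3 +206.7 -219.2
186 +184.4 -188.5 +193.7 -196.1 +206.7 -218.4
187 +184.5 -189.2 +206.6 -218.3
188 +185.4 -188.7 +196.0 -197.7 +207.1 -218.5
189 +194.8 -203.8 +216.4 -219.0
190 +194.7 -204.3 +213.8 -218.9
191 +194.7 -204.3 +213.8 -218.5
192 +194.3 -204.3 +214.4 -218.1
193 +192.5 -204.1
194 +190.9 -204.8
195 +189.9 -205.8
196 +189.5 -206.4
197 +188.8 -207.2
198 +188.5 -207.4
199 +187.8 -207.9
200 +187.6 -208.2
201 +187.6 -208.3
202 +187.6 -208.3
203 +187.6 -208.2
204 +187.7 -208.0
205 +187.9 -207.5
206 +188.6 -207.3
207 +188.9 -206.5
208 +189.7 -206.0
209 +190.3 -205.3
210 +191.5 -204.0
211 +191.7 -202.4
212 +191.7 -200.8
213 +191.7 -200.7
214 +191.2 -200.4
215 +190.8 -200.2
216 +190.7 -200.2
217 +190.7 -200.2
218 +190.7 -200.2
219 +190.7 -199.9
220 +190.3 -199.4
221 +189.8 -199.2
222 +189.7 -199.2
223 +189.7 -199.2
224 +189.7 -199.2
225 +190.3 -199.1
[-227.5    1.7]
```

Run:
```python
from edge import *
B=lambda u,v,z: back('top',(u,v),z)
for q in [(199.5,190.5,.0707),(195.45,217,.0707),(194.45,223,.0707),(197.95,202,.082),(201.45,184,.06),(206.55,153,.06)]: print(dk(B(*q)))
a=B(199.5,190.5,.0707);b=B(194.95,220,.0707);print(np.arctan2(*(a-b)[1::-1]))
# same-height check: nose edge vs ledge, scene view
capture('scene')
for n in('petri_dish','paddle_nose','pins_mid'): print(n,[(round(d['score'],2),np.round(d['location'],4),dk(d['location'])) for d in place_of('scene',n)[:2]])
```

```text
[-72.1   0.1]
[-144.2   -0.8]
[-160.4   -0.7]
[-103.8   -2.6]
[-53.   -0.5]
[33.8 -0.5]
-0.15693967265702724Traceback (most recent call last):
  File "<stdin>", line 7, in <module>
  File "edge.py", line 6, in dk
    def dk(x): return np.round([(x[:2]-[.6109,.1420])@u*1e3,(x[:2]-[.6109,.1420])@v*1e3],1)
                                 ~~~~~^~~~~~~~~~~~~~
TypeError: unsupported operand type(s) for -: 'list' and 'list'
```

carry_out(series=[[0, 3, -0.5, 0, 0], [0, 6, -1, 0, 0], [0, 7.9, -1.3, 0, 0], [0, 7.9, -1.4, 0, 0], [0, 7.9, -1.3, 0, 0], [0, 7.9, -1.4, 0, 0], [0, 5, -0.8, 0, 0], [0, 2.7, -0.5, 0, 0], [0, 1, -0.2, 0, 0], [0, 0, 0, 0, 0], [0, 0, 0, 0, 0]])

```text
clock: 21.55
ee_pos: [0.436, 0.1733, 0.1063]
ee_rot: [-0.646, 0.764, 0.0, -0.0]
contact_force: [0.6, 0.0, -3.9]
finger_gap: 0.0155
finger_force: 58.7
```

Run:
```python
from edge import *
s=st();print(dk(s['ee_pos'])); im=capture('top'); np.save('top3.npy',im); g=im.astype(float).mean(2)
save('scene','s3.png')
cv2.imwrite('pics/c3.png',np.hstack([cv2.resize(im[135:215,170:240,::-1],(350,400),interpolation=cv2.INTER_CUBIC),cv2.resize(cv2.imread('pics/s3.png')[205:305,245:345],(400,400),interpolation=cv2.INTER_CUBIC)]))
```

```text
21.55 [0.43602406 0.17333323 0.10630144] yaw -0.16689758228907153 F [ 0.64351454  0.04338779 -3.90928437] [0.0683162  0.15229832 0.02434178]
[-177.7    1.7]
```

View pics/c3.png

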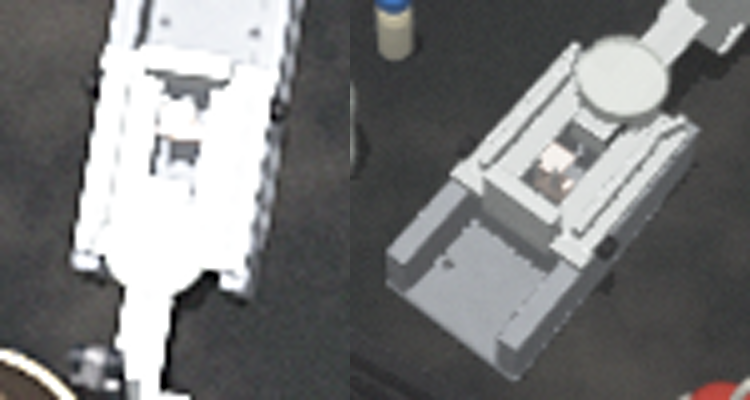

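The blade nose is in the gap, at crop (595,125) in the scene half. The dish is over the flared entrance and the retainer is ahead at (560,160), so I keep going.

carry_out(series=[[0, 2, -0.3, 0, 0], [0, 3, -0.5, 0, 0], [0, 4, -0.7, 0, 0], [0, 3, -0.5, 0, 0], [0, 2, -0.3, 0, 0], [0, 1, -0.2, 0, 0], [0, 0, 0, 0, 0]])

```text
clock: 22.35
ee_pos: [0.4513, 0.1708, 0.1062]
ee_rot: [-0.646, 0.764, 0.0, -0.0]
contact_force: [0.5, 0.6, -4.7]
finger_gap: 0.0154
finger_force: 58.7
```

carry_out(series=[[0, 1, -0.2, 0, 0], [0, 2, -0.3, 0, 0], [0, 2, -0.3, 0, 0], [0, 1, -0.2, 0, 0], [0, 0, 0, 0, 0]])

```text
clock: 22.85
ee_pos: [0.4574, 0.1699, 0.1063]
ee_rot: [-0.646, 0.764, -0.0, 0.0]
contact_force: [-1.0, 0.4, -5.9]
finger_gap: 0.0153
finger_force: 58.7
```

carry_out(series=[[0, 1, -0.2, 0, 0], [0, 1, -0.2, 0, 0], [0, 1, -0.1, 0, 0], [0, 0, 0, 0, 0]])

```text
clock: 23.25
ee_pos: [0.4604, 0.1694, 0.1063]
ee_rot: [-0.646, 0.764, -0.0, 0.0]
contact_force: [-0.4, -0.2, -4.7]
finger_gap: 0.0152
finger_force: 58.7
```

carry_out(series=[[0, 1, -0.2, 0, 0], [0, 1, -0.2, 0, 0], [0, 1, -0.1, 0, 0], [0, 0, 0, 0, 0]])

```text
clock: 23.65
ee_pos: [0.4632, 0.1688, 0.1063]
ee_rot: [-0.646, 0.764, 0.0, -0.0]
contact_force: [-0.7, 1.2, -4.6]
finger_gap: 0.0151
finger_force: 58.8
```

carry_out(series=[[0, 1, -0.2, 0, 0], [0, 1, -0.2, 0, 0], [0, 1, -0.1, 0, 0], [0, 0, 0, 0, 0]])

```text
clock: 24.05
ee_pos: [0.4663, 0.1683, 0.1063]
ee_rot: [-0.646, 0.764, 0.0, -0.0]
contact_force: [-1.7, 1.0, -4.6]
finger_gap: 0.0152
finger_force: 58.8
```

carry_out(series=[[0, 1, -0.2, 0, 0], [0, 1, -0.2, 0, 0], [0, 1, -0.1, 0, 0], [0, 0, 0, 0, 0]])

```text
clock: 24.45
ee_pos: [0.4693, 0.1678, 0.1063]
ee_rot: [-0.646, 0.764, 0.0, -0.0]
contact_force: [-2.2, -0.1, -4.8]
finger_gap: 0.0155
finger_force: 58.8
```

Run:
```python
from edge import *
F=[]
for i in range(4):
    im=capture('scene'); F.append(sense()['contact_force'])
s=st();print(np.mean(F,0)); 
cv2.imwrite('pics/c4.png',cv2.resize(im[205:305,245:345,::-1],(500,500),interpolation=cv2.INTER_CUBIC))
```

```text
24.65 [0.46918843 0.16783413 0.10628208] yaw -0.1670170648255468 F [-2.14835522  0.59192661 -4.78764333] [0.25753799 0.95500717 0.01724479]
[-2.15609602  0.74042745 -4.54757389]
```

View pics/c4.png

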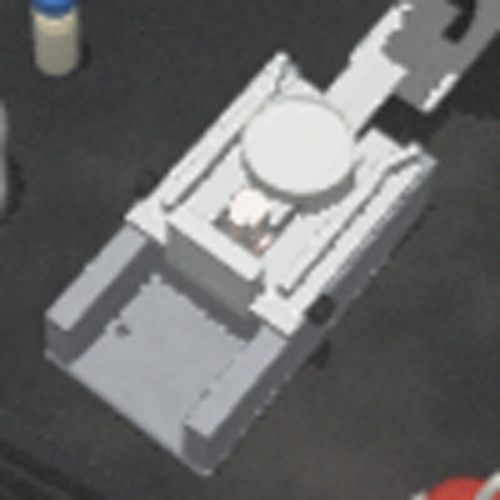

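The retainer is being pushed: about 2.2 N, with the dish between the cheeks at crop (300,150). I continue in small steps.

carry_out(series=[[0, 1, -0.2, 0, 0], [0, 1, -0.2, 0, 0], [0, 0, 0, 0, 0]])

```text
clock: 24.95
ee_pos: [0.4714, 0.1675, 0.1063]
ee_rot: [-0.646, 0.764, -0.0, -0.0]
contact_force: [-2.6, 1.4, -3.9]
finger_gap: 0.0154
finger_force: 58.8
```

carry_out(series=[[0, 1, -0.2, 0, 0], [0, 0, 0, 0, 0]])

```text
clock: 25.15
ee_pos: [0.4723, 0.1673, 0.1063]
ee_rot: [-0.646, 0.764, 0.0, -0.0]
contact_force: [-2.9, 1.2, -4.5]
finger_gap: 0.0154
finger_force: 58.8
```

carry_out(series=[[0, 1, -0.2, 0, 0], [0, 0, 0, 0, 0]])

```text
clock: 25.35
ee_pos: [0.4733, 0.1671, 0.1063]
ee_rot: [-0.646, 0.764, 0.0, -0.0]
contact_force: [-3.4, 1.8, -4.1]
finger_gap: 0.0152
finger_force: 58.8
```

carry_out(series=[[0, 0.5, -0.1, 0, 0], [0, 0, 0, 0, 0]])

```text
clock: 25.55
ee_pos: [0.4738, 0.167, 0.1063]
ee_rot: [-0.646, 0.764, 0.0, -0.0]
contact_force: [-3.3, 0.3, -4.3]
finger_gap: 0.0154
finger_force: 58.9
```

carry_out(series=[[0, 0.5, -0.1, 0, 0], [0, 0, 0, 0, 0]])

```text
clock: 25.75
ee_pos: [0.4743, 0.1668, 0.1063]
ee_rot: [-0.646, 0.764, 0.0, -0.0]
contact_force: [-2.6, 1.5, -4.8]
finger_gap: 0.0152
finger_force: 58.9
```

carry_out(series=[[0, 0.5, -0.1, 0, 0], [0, 0, 0, 0, 0]])

```text
clock: 25.95
ee_pos: [0.4744, 0.1667, 0.1063]
ee_rot: [-0.646, 0.764, 0.0, -0.0]
contact_force: [-4.9, 1.4, -2.7]
finger_gap: 0.015
finger_force: 59.1
```

carry_out(series=[[0, 0.3, -0.1, 0, 0], [0, 0, 0, 0, 0], [0, 0, 0, 0, 0]])

```text
clock: 26.25
ee_pos: [0.4744, 0.1666, 0.1062]
ee_rot: [-0.646, 0.764, 0.0, -0.0]
contact_force: [-6.3, 1.3, -1.0]
finger_gap: 0.0148
finger_force: 59.3
```

Run:
```python
from edge import *
F=[];T=[]
for i in range(4):
    im=capture('scene'); F.append(sense()['contact_force']);T.append(sense()['wrist_torque'])
s=st();print(np.mean(F,0),np.mean(T,0))
```

```text
26.45 [0.47442621 0.1666273  0.10621742] yaw -0.16698667086951005 F [-6.44644599  2.15109864 -3.23137531] [0.80360003 2.37019929 0.05711844]
[-6.51758214  2.26016389 -2.44184468] [0.81772294 2.41594174 0.10018397]
```

carry_out(series=[[0, -0.5, 0.1, 0, 0], [0, -0.6, 0.1, 0, 0], [0, 0, 0, 0, 0]])

```text
clock: 26.75
ee_pos: [0.474, 0.1669, 0.1063]
ee_rot: [-0.646, 0.764, -0.0, 0.0]
contact_force: [-2.4, 0.6, -4.3]
finger_gap: 0.0151
finger_force: 58.9
```

carry_out(series=[[0, 0, 0, -1, 0], [0, 0, 0, -1, 0], [0, 0, 0, -1, 0], [0, 0, 0, -1, 0], [0, 0, 0, -1, 0], [0, 0, 0, -1, 0], [0, 0, 0, 0, 0]])

```text
clock: 27.45
ee_pos: [0.4739, 0.1668, 0.1001]
ee_rot: [-0.646, 0.764, -0.0, -0.0]
contact_force: [-3.3, 1.4, -3.8]
finger_gap: 0.0151
finger_force: 58.9
```

Run:
```python
from edge import *
im=capture('scene'); s=st()
cv2.imwrite('pics/c5.png',cv2.resize(im[205:275,275:345,::-1],(600,600),interpolation=cv2.INTER_CUBIC))
```

```text
27.5 [0.47388088 0.16682496 0.10017906] yaw -0.16703222193480488 F [-2.30740369  1.11044716 -4.83534543] [ 0.2507981   1.15357239 -0.0132279 ]
```

View pics/c5.png

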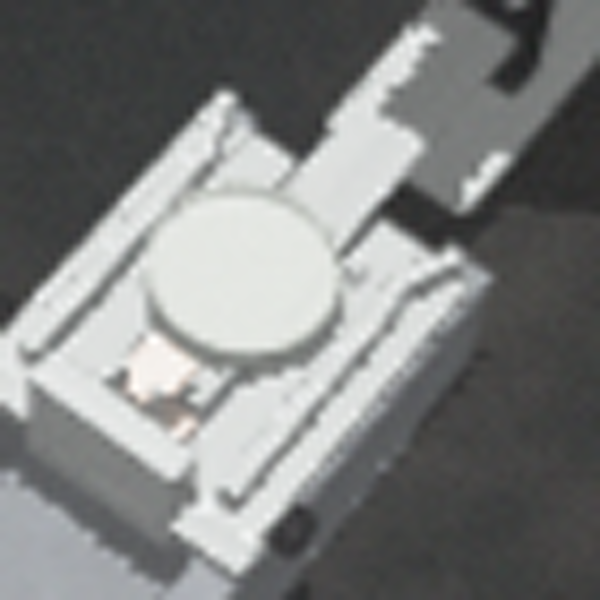

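The dish sits between the cheeks, with a pin showing just behind its rim at crop (352,270). I continue to lower.

carry_out(series=[[0, 0, 0, -1, 0], [0, 0, 0, -1, 0], [0, 0, 0, -1, 0], [0, 0, 0, -1, 0], [0, 0, 0, -1, 0], [0, 0, 0, 0, 0]])

```text
clock: 28.1
ee_pos: [0.474, 0.1669, 0.0952]
ee_rot: [-0.646, 0.764, 0.0, -0.0]
contact_force: [-2.8, 0.2, -3.0]
finger_gap: 0.0154
finger_force: 59.0
```

carry_out(series=[[0, 0, 0, -1, 0], [0, 0, 0, -1, 0], [0, 0, 0, -1, 0], [0, 0, 0, -1, 0], [0, 0, 0, 0, 0], [0, 0, 0, 0, 0]])

```text
clock: 28.7
ee_pos: [0.4739, 0.1668, 0.0912]
ee_rot: [-0.646, 0.764, 0.0, -0.0]
contact_force: [-2.2, 0.6, -3.0]
finger_gap: 0.0154
finger_force: 59.0
```

Run:
```python
from edge import *
im=capture('scene'); s=st()
print([(round(d['score'],2),np.round(d['location'],4)) for d in place_of('scene','petri_dish')[:3]])
cv2.imwrite('pics/c6.png',cv2.resize(im[205:275,275:345,::-1],(600,600),interpolation=cv2.INTER_CUBIC))
```

```text
28.75 [0.47388936 0.16685847 0.09124081] yaw -0.16701762912587306 F [-2.31150613 -0.13034366 -3.08826774] [0.26654593 1.05935741 0.01659672]
[(0.59, array([0.6001, 0.1407, 0.0614])), (0.57, array([ 0.5183, -0.0669, -0.0012]))]
```

View pics/c6.png

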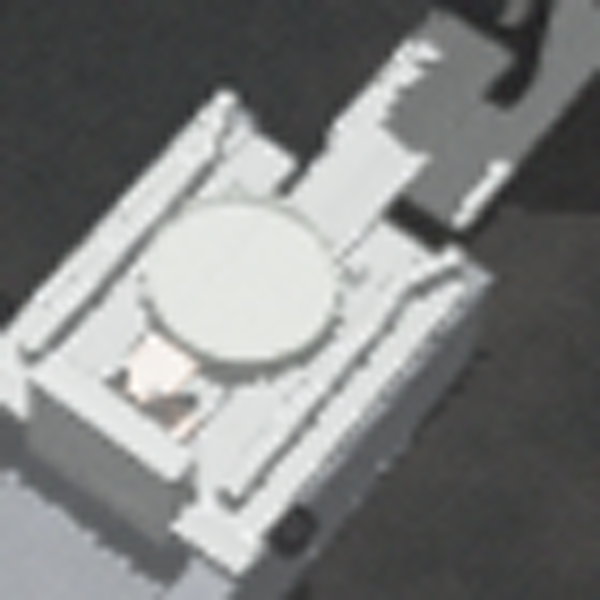

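The dish is seated behind both pins, which show at crop (235,187) and (352,270). Next I lower a little more and draw the blade out.

carry_out(series=[[0, 0, 0, -1, 0], [0, 0, 0, -1, 0], [0, 0, 0, -1, 0], [0, 0, 0, 0, 0], [0, 0, 0, 0, 0], [0, 0, 0, 0, 0]])

```text
clock: 29.4
ee_pos: [0.4739, 0.1669, 0.0882]
ee_rot: [-0.646, 0.764, 0.0, -0.0]
contact_force: [-2.9, 1.4, -3.1]
finger_gap: 0.015
finger_force: 59.0
```

carry_out(series=[[0, -1, 0.2, 0, 0], [0, -2, 0.3, 0, 0], [0, -2, 0.3, 0, 0], [0, -2, 0.3, 0, 0], [0, -3, 0.5, 0, 0], [0, -3, 0.5, 0, 0], [0, -3, 0.5, 0, 0], [0, -2, 0.3, 0, 0], [0, 0, 0, 0, 0]])

```text
clock: 30.3
ee_pos: [0.4558, 0.1699, 0.0884]
ee_rot: [-0.646, 0.764, -0.0, 0.0]
contact_force: [0.3, -0.3, -4.3]
finger_gap: 0.0154
finger_force: 58.9
```

Run:
```python
from edge import *
capture('scene'); s=st()
print([(round(d['score'],2),np.round(d['location'],4)) for d in place_of('scene','petri_dish')[:3]])
```

```text
30.35 [0.45597709 0.16986015 0.08841996] yaw -0.16676565273700802 F [ 0.50878648 -0.15464119 -4.83419905] [ 0.01428708  0.02988645 -0.0050864 ]
[(0.65, array([0.5981, 0.1406, 0.0584])), (0.58, array([ 0.5167, -0.071 , -0.0036]))]
```

Dish stayed (x 0.600 → 0.598). Withdraw the rest.

carry_out(series=[[0, -2, 0.3, 0, 0], [0, -4, 0.7, 0, 0], [0, -5, 0.8, 0, 0], [0, -6, 1, 0, 0], [0, -6, 1, 0, 0], [0, -6, 1, 0, 0], [0, -6, 1.1, 0, 0], [0, -6, 1, 0, 0], [0, -6, 1, 0, 0], [0, -6, 1, 0, 0], [0, -6, 1, 0, 0], [0, -5, 0.8, 0, 0], [0, -4, 0.7, 0, 0], [0, -2, 0.3, 0, 0], [0, 0, 0, 0, 0]])

```text
clock: 31.9
ee_pos: [0.3858, 0.1816, 0.0884]
ee_rot: [-0.646, 0.764, 0.0, 0.0]
contact_force: [0.3, -1.5, -3.3]
finger_gap: 0.0156
finger_force: 58.9
```

Run:
```python
from edge import *
im=capture('top'); s=st(); g=im.astype(float).mean(2); rows(g,range(183,200),180,225)
im=capture('scene');print([(round(d['score'],2),np.round(d['location'],4)) for d in place_of('scene','petri_dish')[:3]])
cv2.imwrite('pics/c7.png',cv2.resize(im[195:285,265:355,::-1],(600,600),interpolation=cv2.INTER_CUBIC))
```

```text
31.95 [0.38599048 0.18159128 0.08836457] yaw -0.16664357353365072 F [ 0.12728288 -0.18313677 -4.25473589] [ 0.04926152 -0.00407942 -0.01685196]
183 +184.7 -196.8 +206.8 -219.8
184 +184.8 -196.3 +206.8 -219.6
185 +185.2 -186.3 +187.7 -196.3 +206.8 -219.2
186 +184.4 -188.6 +193.6 -196.1 +206.7 -218.4
187 +184.5 -189.2 +206.6 -218.3
188 +185.3 -188.7 +207.0 -218.5
189 +196.9 -199.0 +216.3 -219.1
190 +196.5 -204.9 +213.8 -218.9
191 +195.9 -205.3 +213.7 -218.5
192 +195.7 -205.3 +214.3 -218.1
193 +195.7 -205.2
194 +195.7 -205.1
195 +195.7 -204.5
196 +195.6 -204.3
197 +195.0 -204.2
198 +194.7 -204.2
199 +194.7 -204.2
[(0.91, array([0.598 , 0.1373, 0.0591])), (0.65, array([ 0.5165, -0.0695,  0.0019]))]
```

View pics/c7.png

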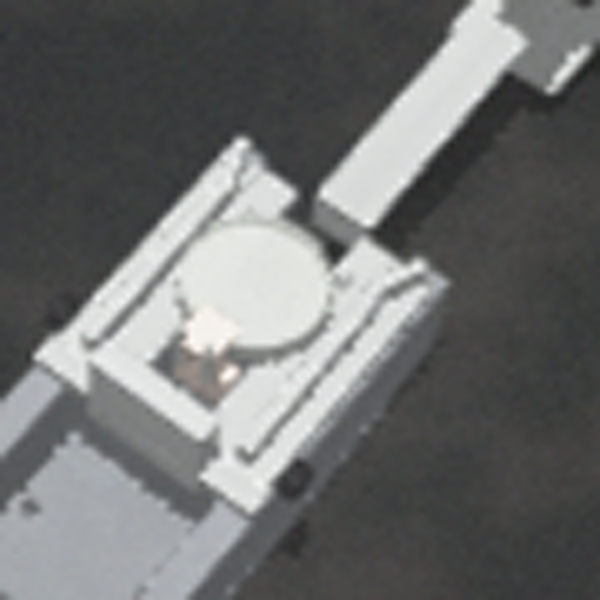

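The dish is seated with the retainer lip over its rim at crop (210,325), and the blade is out. Lift and return the paddle to its old place.

carry_out(series=[[0, 0, 0, 5, 0], [0, 0, 0, 12, 0], [0, 0, 0, 20, 0], [0, 0, 0, 22, 0], [0, 0, 0, 20, 0], [0, 0, 0, 12, 0], [0, 0, 0, 5, 0], [0, 0, 0, 0, 0]])

```text
clock: 32.85
ee_pos: [0.3861, 0.1816, 0.1848]
ee_rot: [-0.646, 0.764, 0.0, 0.001]
contact_force: [-0.4, -0.1, -4.5]
finger_gap: 0.0154
finger_force: 59.0
```

carry_out(series=[[0, 2, -8, 0, 0.007], [0, 5, -18, 0, 0.017], [0, 8, -27, 0, 0.025], [0, 8, -30, 0, 0.028], [0, 9, -30, 0, 0.028], [0, 9, -30, 0, 0.028], [0, 9, -30, 0, 0.028], [0, 9, -30, 0, 0.028], [0, 9, -30, 0, 0.028], [0, 9, -30, 0, 0.028], [0, 8, -30, 0, 0.027], [0, 6, -26, 0, 0.023], [0, 5, -18, 0, 0.017], [0, 2, -10, 0, 0.007], [0, 1, -4, 0, 0.003], [0, 0, 0, 0, 0]])

```text
clock: 34.45
ee_pos: [0.4845, -0.1698, 0.1837]
ee_rot: [0.759, -0.651, -0.001, 0.0]
contact_force: [-0.7, 0.3, -5.3]
finger_gap: 0.0157
finger_force: 59.0
```

carry_out(series=[[0, 0, 0, -5, 0], [0, 0, 0, -12, 0], [0, 0, 0, -20, 0], [0, 0, 0, -22, 0], [0, 0, 0, -20, 0], [0, 0, 0, -12, 0], [0, 0, 0, -8, 0], [0, 0, 0, -4, 0], [0, 0, 0, 0, 0]])

```text
clock: 35.35
ee_pos: [0.485, -0.1694, 0.0812]
ee_rot: [0.76, -0.65, -0.0, 0.0]
contact_force: [-0.1, 0.2, -5.3]
finger_gap: 0.0151
finger_force: 58.9
```

carry_out(series=[[0, 0, 0, -2, 0], [0, 0, 0, -1.5, 0], [0, 0, 0, -1, 0], [0, 0, 0, -0.5, 0], [0, 0, 0, 0, 0]])

```text
clock: 35.85
ee_pos: [0.485, -0.1696, 0.0764]
ee_rot: [0.76, -0.65, 0.0, -0.0]
contact_force: [0.0, 0.4, -4.9]
finger_gap: 0.0155
finger_force: 59.0
```

carry_out(series=[[0, 0, 0, -0.5, 0], [0, 0, 0, -0.3, 0], [0, 0, 0, 0, 0]])

```text
clock: 36.15
ee_pos: [0.485, -0.1695, 0.0755]
ee_rot: [0.76, -0.65, -0.0, 0.0]
contact_force: [-0.3, 0.4, -5.1]
finger_gap: 0.0151
finger_force: 59.2
```

carry_out(series=[[0, 0, 0, -0.4, 0], [0, 0, 0, 0, 0]])

```text
clock: 36.35
ee_pos: [0.485, -0.1695, 0.0754]
ee_rot: [0.76, -0.65, 0.0, 0.0]
contact_force: [-2.1, 0.9, 1.2]
finger_gap: 0.0156
finger_force: 60.0
```

carry_out(series=[[0, 0, 0, -0.4, 0], [0, 0, 0, 0, 0]])

```text
clock: 36.55
ee_pos: [0.485, -0.1696, 0.0755]
ee_rot: [0.76, -0.65, 0.0, -0.0]
contact_force: [-4.5, 2.5, 6.8]
finger_gap: 0.0151
finger_force: 60.9
```

Landed. Ease up slightly, open gently, then rise.

carry_out(series=[[0, 0, 0, 0.3, 0], [12, 0, 0, 0, 0], [16, 0, 0, 0, 0], [18, 0, 0, 0, 0], [22, 0, 0, 0, 0], [30, 0, 0, 0, 0], [40, 0, 0, 0, 0], [55, 0, 0, 0, 0], [70, 0, 0, 0, 0], [70, 0, 0, 0, 0], [70, 0, 0, 20, 0], [70, 0, 0, 40, 0], [70, 0, 0, 40, 0], [70, 0, 0, 20, 0], [70, 0, 0, 0, 0], [70, 0, 0, 0, 0]])

```text
clock: 38.15
ee_pos: [0.4849, -0.1694, 0.1952]
ee_rot: [0.76, -0.65, 0.0, -0.0]
contact_force: [-0.9, 0.6, -0.2]
finger_gap: 0.07
finger_force: 0.0
```

Run:
```python
from edge import *
im=capture('scene'); s=st()
for n in('petri_dish','paddle','paddle_grip'): print(n,[(round(d['score'],2),np.round(d['location'],4)) for d in place_of('scene',n)[:3]])
cv2.imwrite('pics/c8.png',cv2.resize(im[120:300,160:360,::-1],(666,600),interpolation=cv2.INTER_CUBIC))
```

```text
38.2 [ 0.48445104 -0.16942894  0.19442771] yaw 0.15476223319551724 F [0.28388115 0.36049302 0.79343832] [ 0.02642264  0.01239927 -0.00847766]
petri_dish [(0.7, array([ 0.5188, -0.0697, -0.0038])), (0.55, array([0.5997, 0.1417, 0.0589])), (0.34, array([0.5913, 0.1459, 0.0698]))]
paddle [(0.58, array([ 6.092e-01, -1.503e-01, -4.000e-04]))]
paddle_grip [(0.86, array([ 0.4871, -0.1687,  0.0839]))]
```

View pics/c8.png

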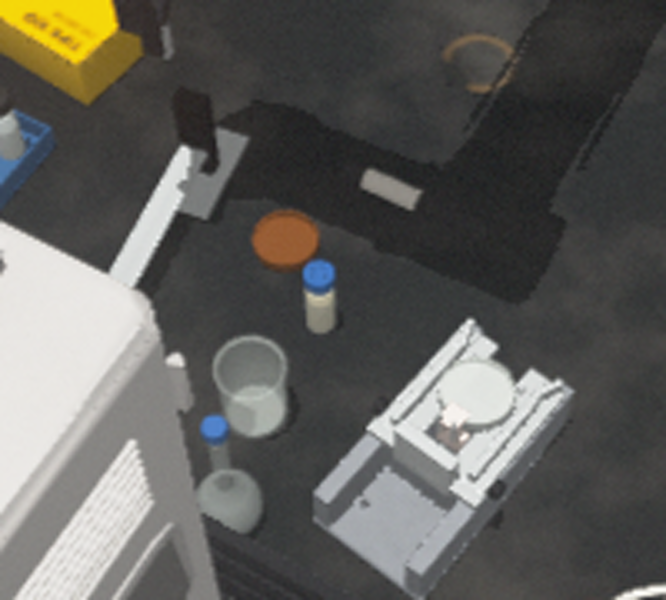

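The paddle stands on its foot at crop (205,175). The dish lies in the nest at (478,392), and the bystanders are where they were. Handing in.

```bash
python3 -c "
from bench import *
print(finish_job())"
```

```text
the job is handed in; nothing more can be done
None
```

I handed the job in. In the last pictures the dish lies in the nest under the closed retainer, the paddle stands on its foot back at its starting place, and no bystander in view has moved; the hand-in returned no verdict.

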